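# Roll the wooden muddler onto its parking line

## Robot

A 7-joint arm with a two-finger parallel gripper is mounted at the origin on the work surface. World frame = base frame: x ahead of the robot, y to its left, z up, the work surface at z = 0. Lengths are in m, angles in rad, forces in N, time in s.
With the tool pointing down it reaches from about 0.4 to 0.875 m from the base axis. Payload 19.3 kg.
Tool frame: the origin (TCP) lies between the finger pads; the fingertips stand 8 mm ahead of it and the grasp point (between the pads) lies 11 mm behind it; z points along the fingers, y is the direction in which the jaws open and shut (so a half turn about z gives the same grasp; the last joint's range is limited). The gripper opens to 85 mm and grips with 20 to 120 N. Pads are 22 mm wide; open, the fingers measure 114 mm over their backs; the gripper's body (76 mm by 85 mm) begins 54 mm behind the grasp point. The pads swing forward as they close: fully open they stand 13 mm farther back than shut.
Start: joints at [-1.366, 0.521, -0.036, 1.599, 0.021, 1.021, -0.113], TCP at [0.17, 0.602, 0.239] pointing down, gripper open.
Joint ranges: [-2.91, 2.91], [-0.3, 2.13], [-1.5, 1.42], [0.17, 2.43], [-1.26, 4.41], [0.16, 1.93], [-2.52, 2.52]. Speed limits (rad/s): [1.89, 1.89, 2.39, 2.39, 3.01, 3.01, 3.01].

## Interface

Orientations are given as a 3x3 rotation matrix whose columns are the frame's x, y, z axes.
In Python, from plant import robot gives the robot as it stands. The module is installed in compiled form; this text tells all that it offers.
- The arm moves only by the tool move_arm, never from a script. Its argument "commands" is a list of rows, each a list of 3 entries, a list of its own where there are three numbers: the opening, from 0 (shut) to 1 (fully open), then the shift along the tool's x, y, z in mm, then the turn about the tool's z in units of 5 degrees (1.0 is 5 degrees). In form: [[grip, [dx, dy, dz], turn], ...]. A call has exactly 5 rows; each row shifts and turns the commanded pose from where the row before left it, along the tool's axes as they then stand; what a row does not reach is not made up. A row lasts 1/12 s, in which the tool goes at most 41.7 mm and 7.16 degrees, less where a joint would pass 70% of its speed; a pose out of reach is approached as far as the arm can. A call with a gripper value outside its range is refused whole. The fingers move at their own pace and stop on an object; the grip force is fixed at half the most. Time passes only in rows, so rows that do not move let the fingers close, or fill a call up. It gives the time, the measured TCP pose, the force and the opening at its end, in the units of the state.
- robot.get_state(): the state, without advancing time (a new reading comes with each control period).
- robot.capture(name): name is "scene" or "top" or "wrist"; returns a dict with "img" (480x640x3 uint8, red, green, blue), "depth" (480x640 float32, m along the optical axis (not along the pixel's ray), 0 where there is no reading), "K" (3x3 intrinsics, pixels), "xyz" and "rotation" of the camera in the world. Camera axes: x right, y down, z forward; pixel columns grow to the right and rows downward; lengths in m; the calibration is good to about 2 mm. A picture is of the moment at which its call begins.
- robot.job_done(): hands the job in, once; it reports no verdict.
The state is a dict: "time": time; "joints": joint angles; "joint_vel": joint speeds; "tau": joint torques, N m; "eef_pos": TCP position; "orientation": TCP orientation; "ft_force": force on the tool from outside, world axes, zero at the start; "moment": the same for the moment, N m; "gripper_width": finger opening in m.
Only numpy, scipy, OpenCV 4.12 (cv2) and the standard library are available. Lean on these libraries where they do the work, as an engineer would, in place of code of your own. Each camera call takes 0.05 s, during which the arm holds its last target.

## Task

Set up the bar station: push the pale wooden muddler from its side with the gripper so that it rolls along the counter to the yellow line and comes to rest lying on top of it, centred over the line and parallel to it, with neither end sticking out past the ends of the line. Roll it gently and do not let it overrun the line on the way; never lift it or drag it. Leave the black muddler on the other side of the line where it lies.

Things in the scene. Friction and masses are not known exactly. Their poses are not given: they have to be found in the camera images.
- wood_center (a point): Middle of the wooden muddler: a smooth pale cylinder with thin dark bands, 40 mm in diameter, 200 mm long, 0.2 kg, lying loose on its side: this point is 20 mm above the counter. x runs along its length; y, z turn as it rolls. Starts on either side of the line, 120-170 mm away, within 6 degrees of parallel. Pushed at its side it rolls; let go at 0.05, 0.1 or 0.2 m/s it runs on about 1, 5 or 20 mm; knocked hard it shoots ahead.
- black_center (a point): Middle of the black muddler: the same cylinder in black with steel-coloured bands, 40 mm in diameter and 200 mm long, lying loose on its side 20 mm above the counter, on the opposite side of the yellow line, also 120 to 170 mm from it. Same axes. To be left alone.
- line: Yellow line, 280 mm long and 16 mm wide, in the middle of a thin black rubber strip 300 mm by 90 mm on the steel counter; flat, no step to roll over, fixed. Origin at its centre, at counter height; x runs along the line, y across it, level, z up. Only the two muddlers lie within 300 mm of it across and 200 mm along.
Things that resemble listed ones, but are neither listed nor needed, are in the scene too. Of the things that look like the part that bears wood_center, take the one that is farthest from the robot's base at the start.

How it is judged:
On the way:
1. the wooden muddler has rolled over (turned about its length by more than 70 degrees) by being pushed along the counter (angle between wood_center's own z axis and vertical above 1.22 rad), for 0.05 s.
At the end, for the whole second after the job is handed in: The wooden muddler lies at rest on the counter with its middle within 15 mm of the yellow line's centre line and within 45 mm of the line's middle along it, parallel to the line within 0.2 rad (11 degrees); the black muddler is within 15 mm of where it started (y of wood_center in the frame of line between -0.015 and 0.015 m and x of wood_center in the frame of line between -0.045 and 0.045 m and angle between the x axis of wood_center and the x axis of line, either way round below 0.2 rad and height (world z) of wood_center below 0.03 m and linear speed of wood below 0.01 m/s and distance of black_center from where it was at the start of the episode below 0.015 m); the robot touches nothing.
It fails at once if the wooden muddler overruns: its middle passes more than 30 mm beyond the line's centre line, towards the black muddler's side ((y of black_center in the frame of line above 0 m and y of wood_center in the frame of line above 0.03 m) or (y of black_center in the frame of line below 0 m and y of wood_center in the frame of line below -0.03 m)).
It fails at once if the wooden muddler is lifted (its middle more than 15 mm above its rolling height) (height (world z) of wood_center above 0.035 m).
It fails at once if the black muddler is moved by more than 15 mm (distance of black_center from where it was at the start of the episode above 0.015 m).
It also fails if it takes over 40 s, if anything falls off the work surface, if the arm or the gripper's body presses on something with over 40 N, if the wrist force passes 120 N, or if a joint passes its speed limit or range.

## Working session

There is one attempt and no reset: what is moved stays moved. The work goes in short steps, Python scripts to look and compute and a tool call to move; the robot and the scene stay as the last step left them, time stands still between calls to the robot, and variables do not carry over. Pictures are saved under pics/ and viewed, and the job is handed in when it is done.

Besides the shell and the picture viewer there is one more tool, called after "Call:" in YAML: its name, and indented under it one key for each argument. move_arm: Moves the arm, as the interface text tells. Its arguments: {"type":"object","properties":{"commands":{"type":"array"}},"required":["commands"]}

```bash
mkdir -p pics
cat > h.py <<'E'
import numpy as np, cv2
from plant import robot
def snap(n,f):
    c=robot.capture(n); cv2.imwrite('pics/'+f,cv2.cvtColor(c['img'],cv2.COLOR_RGB2BGR)); np.savez('pics/'+f[:-4]+'.npz',**{k:np.asarray(v) for k,v in c.items()}); return c
def ray(c,uv,z):
    uv=np.atleast_2d(uv).astype(float); d=np.linalg.inv(c['K'])@np.c_[uv,np.ones(len(uv))].T
    d=(np.asarray(c['rotation'])@d).T; o=np.asarray(c['xyz']); return o+d*((z-o[2])/d[:,2:3])
E
python3 - <<'E'
from h import *
for n in ("top","scene"):
    c=snap(n,n+'0.png'); print(n,c['xyz'],np.round(c['rotation'],3).tolist(),c['K'][0])
s=robot.get_state(); print(s['time'],s['eef_pos'],np.round(s['orientation'],3),s['gripper_width'])
E
```

```text
top [0.3363248  0.03182043 0.94894643] [[-0.01, -0.992, 0.127], [-1.0, 0.006, -0.029], [0.028, -0.127, -0.992]] [589.06589602   0.         322.22117366]
scene [0.74265687 0.31211508 0.67609709] [[-0.733, 0.573, -0.367], [0.681, 0.62, -0.391], [0.004, -0.536, -0.844]] [553.26458101   0.         318.17753881]
0.1 [0.16951842 0.60125774 0.23878573] [[-0.962  0.271 -0.   ]
 [ 0.271  0.962 -0.001]
 [-0.    -0.001 -1.   ]] 0.08529229110764681
```

View pics/top0.png

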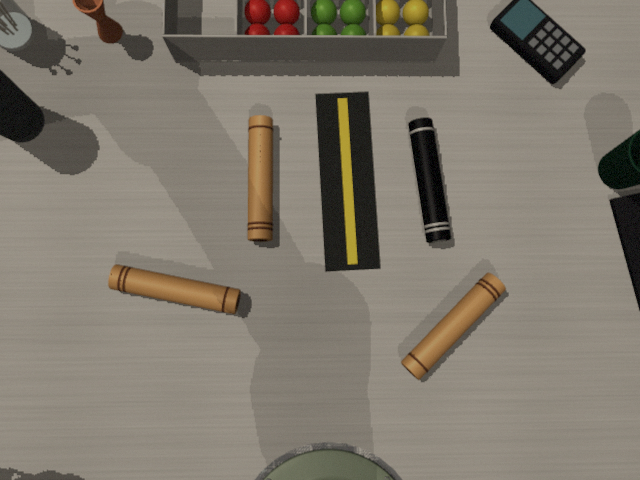

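View pics/scene0.png

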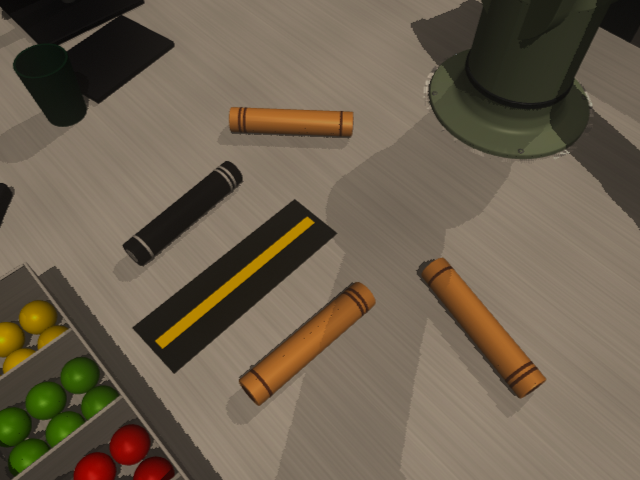

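Top view: the target wooden muddler is the farthest from the base, centred near (260,178). The yellow line is at about (347,182) and the black muddler at (430,180). Two decoys are at (175,290) and (453,327). Next I measure positions.

```bash
cat >> h.py <<'E'
def load(f): return dict(np.load('pics/'+f+'.npz'))
def rectinfo(c,mask,z):
    cs,_=cv2.findContours(mask.astype(np.uint8),cv2.RETR_EXTERNAL,cv2.CHAIN_APPROX_NONE)
    out=[]
    for k in cs:
        if cv2.contourArea(k)<300: continue
        P=ray(c,k[:,0,:],z)[:,:2].astype(np.float32)
        (cx,cy),_,_=r=cv2.minAreaRect(P); b=cv2.boxPoints(r); e=[b[1]-b[0],b[2]-b[1]]
        e.sort(key=np.linalg.norm); L=e[1]; L=L if L[0]>0 else -L
        out.append((np.round(k[:,0].mean(0)),np.array([cx,cy]),np.linalg.norm(e[0]),np.linalg.norm(L),np.arctan2(L[1],L[0])))
    return out
def masks(c):
    h=cv2.cvtColor(c['img'],cv2.COLOR_RGB2HSV).astype(int); H,S,V=h[...,0],h[...,1],h[...,2]
    wood=(H>=6)&(H<=19)&(S>110)&(V>70); yel=(H>=20)&(H<=32)&(S>150)&(V>90)
    wood=cv2.morphologyEx(wood.astype(np.uint8),cv2.MORPH_CLOSE,np.ones((9,9)))
    blk=cv2.morphologyEx(((V<60)).astype(np.uint8),cv2.MORPH_CLOSE,np.ones((7,7)))
    return wood,yel,blk
E
python3 - <<'E'
from h import *
for f in('top0','scene0'):
    c=load(f); w,y,b=masks(c); print(f)
    for nm,m,z in(('wood',w,.02),('yel',y,0),('blk',b,.02)):
        for o in rectinfo(c,m,z): print(nm,*[np.round(v,4) for v in o])
c=load('top0'); d=c['depth']
for u,v in((260,178),(430,180),(347,182)):
    z=d[v,u]; p=np.linalg.inv(c['K'])@[u,v,1]*z; print(c['rotation']@p+c['xyz'])
E
```

```text
top0
wood [454. 325.] [ 0.3262 -0.2014] 0.0394 0.2039 -0.7964
wood [175. 289.] [0.3864 0.2389] 0.0388 0.2035 1.3607
wood [260. 178.] [0.5648 0.1037] 0.0386 0.2057 0.0008
wood [88.  6.] [0.8498 0.3901] 0.0317 0.0477 -1.5647
yel [347. 181.] [ 0.5645 -0.0378] 0.0176 0.2808 0.0455
yel [415.  11.] [ 0.8603 -0.1596] 0.0402 0.0421 -1.5659
yel [388.  11.] [ 0.8601 -0.113 ] 0.038 0.0401 0.0049
blk [628. 216.] [ 0.4964 -0.4766] 0.0681 0.2938 -0.0793
blk [429. 181.] [ 0.5603 -0.1698] 0.041 0.2054 0.1209
blk [347. 181.] [ 0.5599 -0.0362] 0.0863 0.2916 0.0458
blk [ 18. 111.] [0.6745 0.5054] 0.0802 0.12 0.8814
blk [105.  23.] [0.8271 0.3589] 0.0321 0.0866 0.57
blk [533.  34.] [ 0.804  -0.3603] 0.0903 0.1526 0.793
blk [177.  36.] [0.8007 0.2431] 0.0388 0.1359 0.3144
scene0
wood [307. 342.] [0.5575 0.1031] 0.0418 0.2094 -0.002
wood [483. 328.] [0.3815 0.233 ] 0.0427 0.2085 1.3558
wood [291. 121.] [ 0.3226 -0.2046] 0.0544 0.2064 -0.8069
yel [ 12. 347.] [ 0.847  -0.1665] 0.0412 0.0684 1.5658
yel [ 41. 325.] [ 0.8014 -0.1673] 0.0395 0.0699 -1.5686
yel [234. 282.] [ 0.563 -0.039] 0.0166 0.281 0.0467
blk [111. 462.] [0.8221 0.0607] 0.0252 0.064 -1.3397
blk [ 36. 422.] [ 0.8695 -0.0403] 0.0827 0.1089 0.0315
blk [110. 387.] [ 0.7878 -0.0383] 0.0447 0.3525 -1.5702
blk [464. 327.] [0.3988 0.2246] 0.0317 0.2101 1.2726
blk [234. 284.] [ 0.5685 -0.028 ] 0.0867 0.2907 0.0464
blk [184. 213.] [ 0.5542 -0.1698] 0.0507 0.2125 0.122
blk [548.  59.] [-0.1455 -0.0336] 0.2994 0.4663 0.2557
blk [79. 45.] [ 0.4625 -0.616 ] 0.2693 0.4003 1.3613
[0.55862746 0.10241992 0.03604616]
[ 0.55442263 -0.16767634  0.0364255 ]
[ 0.55896007 -0.03750483  0.00528345]
```

Call:
move_arm:
  commands:
    - [1, [-15, -9, 0], 0]
    - [1, [-25, -15, 0], 0]
    - [1, [-25, -15, 0], 0]
    - [1, [-25, -15, 0], 0]
    - [1, [-25, -15, 0], 0]

```text
time: 0.52
eef_pos: [0.2625, 0.5023, 0.239]
orientation: [[-0.962, 0.271, -0.0], [0.271, 0.962, -0.001], [-0.0, -0.001, -1.0]]
ft_force: [0.7, 0.6, 0.2]
gripper_width: 0.0852
```

Call:
move_arm:
  commands:
    - [1, [-25, -15, 0], 0]
    - [1, [-25, -15, 0], 0]
    - [1, [-25, -15, 0], 0]
    - [1, [-25, -15, 0], 0]
    - [1, [-25, -15, 0], 0]

```text
time: 0.93
eef_pos: [0.3624, 0.3961, 0.2392]
orientation: [[-0.962, 0.272, -0.0], [0.272, 0.962, -0.0], [0.0, -0.0, -1.0]]
ft_force: [0.8, 0.4, 0.1]
gripper_width: 0.0854
```

Call:
move_arm:
  commands:
    - [1, [-25, -15, 0], 0]
    - [1, [-25, -15, 0], 0]
    - [1, [-25, -15, 0], 0]
    - [1, [-25, -15, 0], 0]
    - [1, [-25, -15, 0], 0]

```text
time: 1.35
eef_pos: [0.4623, 0.29, 0.2392]
orientation: [[-0.962, 0.272, -0.0], [0.272, 0.962, -0.0], [0.0, -0.0, -1.0]]
ft_force: [0.3, 0.0, 0.4]
gripper_width: 0.0855
```

Call:
move_arm:
  commands:
    - [1, [-25, -15, 0], 0]
    - [1, [-25, -15, 0], 0]
    - [1, [-25, -15, 0], 0]
    - [1, [-25, -15, 0], 0]
    - [1, [-10, -5, 0], 0]

```text
time: 1.77
eef_pos: [0.5518, 0.195, 0.2391]
orientation: [[-0.961, 0.275, 0.001], [0.275, 0.961, -0.002], [-0.001, -0.001, -1.0]]
ft_force: [-0.0, -0.2, 0.2]
gripper_width: 0.0858
```

Call:
move_arm:
  commands:
    - [1, [0, 0, 0], 1.2]
    - [1, [0, 0, 0], 1.2]
    - [1, [0, 0, 0], 1.2]
    - [1, [0, 0, 0], 1.2]
    - [1, [0, 0, 0], 1.2]

```text
time: 2.18
eef_pos: [0.5494, 0.199, 0.2391]
orientation: [[-0.694, 0.72, -0.0], [0.72, 0.694, -0.0], [0.0, -0.0, -1.0]]
ft_force: [-0.2, -0.1, -0.5]
gripper_width: 0.0853
```

Call:
move_arm:
  commands:
    - [1, [0, 0, 0], 1.2]
    - [1, [0, 0, 0], 1.2]
    - [1, [0, 0, 0], 1.2]
    - [1, [0, 0, 0], 1.2]
    - [1, [0, 0, 0], 1.2]

```text
time: 2.6
eef_pos: [0.5494, 0.1991, 0.2391]
orientation: [[-0.241, 0.97, -0.0], [0.97, 0.241, -0.0], [-0.0, -0.001, -1.0]]
ft_force: [0.8, -0.1, -0.1]
gripper_width: 0.0855
```

Call:
move_arm:
  commands:
    - [1, [0, 0, 0], 1.2]
    - [1, [0, 0, 0], 1.14]
    - [1, [0, 0, 0], 0]
    - [1, [0, 0, 0], 0]
    - [1, [0, 0, 0], 0]

```text
time: 3.02
eef_pos: [0.5495, 0.1993, 0.2392]
orientation: [[-0.048, 0.999, -0.0], [0.999, 0.048, -0.0], [-0.0, -0.0, -1.0]]
ft_force: [0.5, -0.2, 0.7]
gripper_width: 0.0857
```

Call:
move_arm:
  commands:
    - [1, [0, 8, 15], 0]
    - [1, [0, 0, 35], 0]
    - [1, [0, 0, 35], 0]
    - [1, [0, 0, 35], 0]
    - [1, [0, 0, 30], 0]

```text
time: 3.43
eef_pos: [0.5571, 0.1994, 0.0872]
orientation: [[-0.047, 0.999, -0.001], [0.999, 0.047, -0.0], [0.0, -0.001, -1.0]]
ft_force: [0.7, 0.5, -1.0]
gripper_width: 0.0856
```

Call:
move_arm:
  commands:
    - [1, [0, 0, 25], 0]
    - [1, [0, 0, 18], 0]
    - [1, [0, 0, 10], 0]
    - [1, [0, 0, 0], 0]
    - [1, [0, 0, 0], 0]

```text
time: 3.85
eef_pos: [0.5579, 0.1995, 0.0367]
orientation: [[-0.045, 0.999, -0.0], [0.999, 0.045, 0.0], [0.0, -0.0, -1.0]]
ft_force: [0.9, 0.5, 0.7]
gripper_width: 0.0855
```

Run:
```python
from h import *
c=snap('scene','scene1.png'); t=snap('top','top1.png'); snap('wrist','wrist1.png')
```

```text
(no output)
```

View pics/scene1.png

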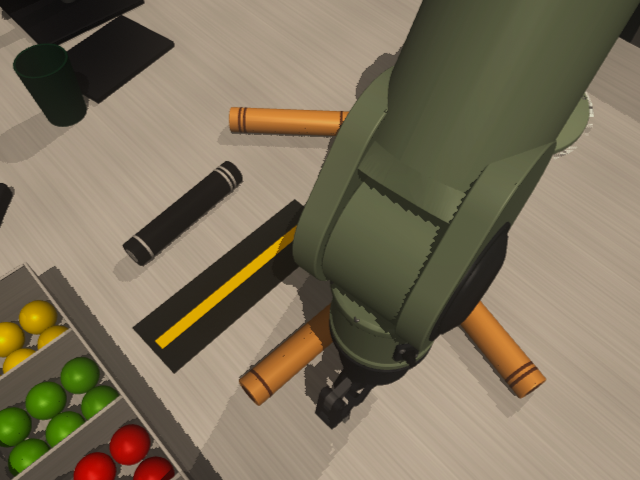

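View pics/top1.png

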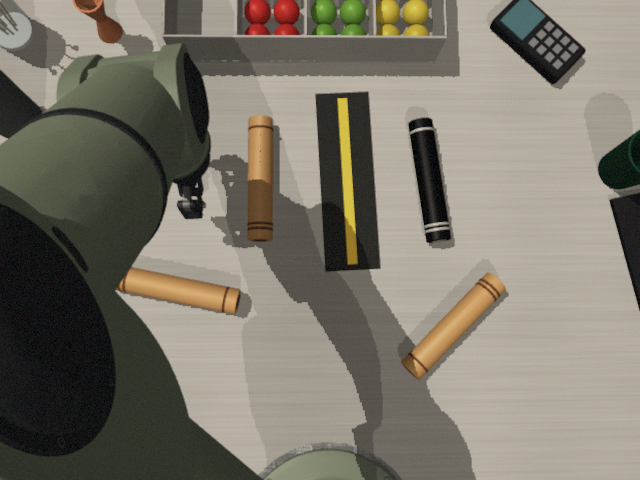

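View pics/wrist1.png

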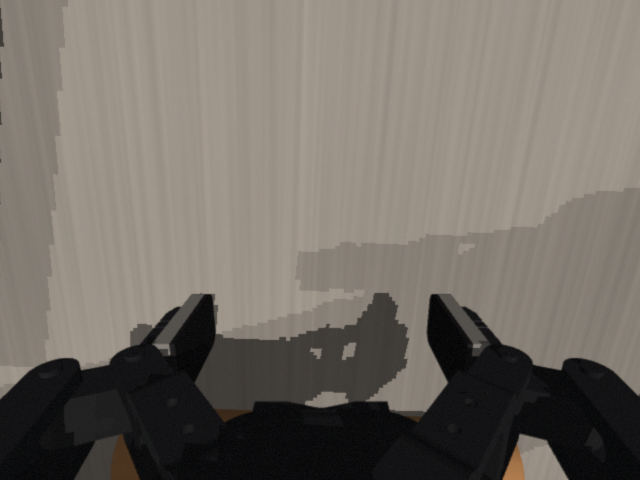

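The wrist view shows the gripper centred along the muddler, whose two ends are at columns ~115 and ~520. The fingers are clear of it, so I go down slowly.

Call:
move_arm:
  commands:
    - [1, [0, 0, 8], 0]
    - [1, [0, 0, 8], 0]
    - [1, [0, 0, 5], 0]
    - [1, [0, 0, 3], 0]
    - [1, [0, 0, 0], 0]

```text
time: 4.42
eef_pos: [0.5572, 0.1994, 0.0113]
orientation: [[-0.045, 0.999, -0.001], [0.999, 0.045, -0.001], [-0.001, -0.001, -1.0]]
ft_force: [0.2, -0.4, -0.0]
gripper_width: 0.0853
```

Run:
```python
from h import *
s=robot.get_state(); print(s['eef_pos'],s['ft_force'])
c=snap('wrist','wrist2.png'); d=c['depth']; K=c['K']
v,u=np.mgrid[0:480,0:640]; P=np.stack([(u-K[0,2])/K[0,0]*d,(v-K[1,2])/K[1,1]*d,d],-1)@np.asarray(c['rotation']).T+c['xyz']
for (a,b) in((200,300),(440,300),(205,340),(435,340),(300,200),(180,340)): print((a,b),P[b,a].round(4))
```

```text
[0.55721754 0.19943753 0.01134235] [ 0.19343312 -0.35689113 -0.01134447]
(200, 300) [0.5134 0.208  0.0258]
(440, 300) [0.6016 0.2123 0.0262]
(205, 340) [0.5161 0.1944 0.0305]
(435, 340) [0.6008 0.1974 0.0292]
(300, 200) [0.5479 0.2423 0.0016]
(180, 340) [0.5152 0.207  0.0502]
```

View pics/wrist2.png

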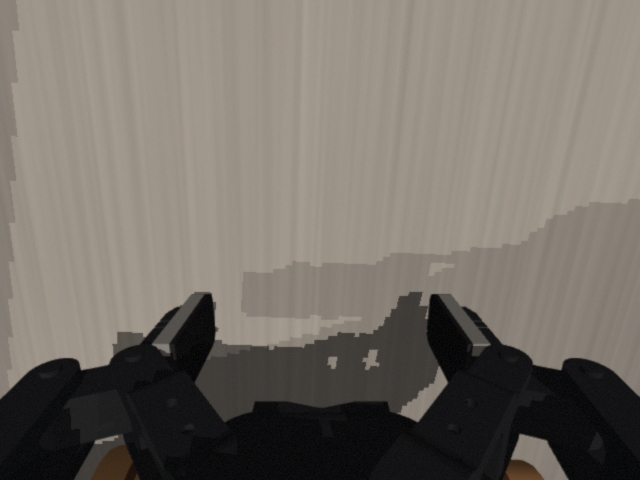

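Run:
```python
from h import *
c=load('wrist2'); d=c['depth']; K=c['K']
v,u=np.mgrid[0:480,0:640]; P=np.stack([(u-K[0,2])/K[0,0]*d,(v-K[1,2])/K[1,1]*d,d],-1)@np.asarray(c['rotation']).T+c['xyz']
for r in range(290,365,8): print(r,[(k,P[r,k].round(3)[1:].tolist()) for k in (195,202,207,211,214)])
```

```text
290 [(195, [0.2, 0.002]), (202, [0.2, 0.001]), (207, [0.2, 0.0]), (211, [0.2, 0.001]), (214, [0.2, 0.001])]
298 [(195, [0.208, 0.025]), (202, [0.208, 0.024]), (207, [0.208, 0.024]), (211, [0.206, 0.019]), (214, [0.196, -0.0])]
306 [(195, [0.209, 0.031]), (202, [0.208, 0.03]), (207, [0.204, 0.023]), (211, [0.202, 0.019]), (214, [0.193, 0.001])]
314 [(195, [0.208, 0.036]), (202, [0.204, 0.029]), (207, [0.202, 0.025]), (211, [0.2, 0.021]), (214, [0.189, 0.001])]
322 [(195, [0.206, 0.038]), (202, [0.202, 0.031]), (207, [0.199, 0.025]), (211, [0.197, 0.022]), (214, [0.194, 0.017])]
330 [(195, [0.202, 0.037]), (202, [0.199, 0.031]), (207, [0.196, 0.026]), (211, [0.194, 0.024]), (214, [0.191, 0.018])]
338 [(195, [0.201, 0.039]), (202, [0.196, 0.032]), (207, [0.193, 0.028]), (211, [0.19, 0.023]), (214, [0.189, 0.02])]
346 [(195, [0.199, 0.041]), (202, [0.193, 0.033]), (207, [0.19, 0.028]), (211, [0.187, 0.024]), (214, [0.172, 0.001])]
354 [(195, [0.195, 0.04]), (202, [0.191, 0.034]), (207, [0.188, 0.029]), (211, [0.167, -0.0]), (214, [0.167, 0.001])]
362 [(195, [0.192, 0.04]), (202, [0.188, 0.035]), (207, [0.163, 0.001]), (211, [0.163, 0.0]), (214, [0.163, 0.001])]
```

Call:
move_arm:
  commands:
    - [1, [0, 0, 4], 0]
    - [1, [0, 0, 3], 0]
    - [1, [-8, 0, 0], 0]
    - [1, [-12, 0, 0], 0]
    - [1, [-12, 0, 0], 0]

```text
time: 4.88
eef_pos: [0.5591, 0.1662, 0.0053]
orientation: [[-0.045, 0.999, 0.0], [0.999, 0.045, -0.0], [-0.0, 0.0, -1.0]]
ft_force: [0.8, -0.8, 1.5]
gripper_width: 0.0851
```

Call:
move_arm:
  commands:
    - [1, [-8, 0, 0], 0]
    - [1, [-6, 0, 0], 0]
    - [1, [-5, 0, 0], 0]
    - [1, [-4, 0, 0], 0]
    - [1, [-4, 0, 0], 0]

```text
time: 5.3
eef_pos: [0.5604, 0.1405, 0.0054]
orientation: [[-0.045, 0.999, 0.0], [0.999, 0.045, 0.0], [0.0, 0.0, -1.0]]
ft_force: [0.2, 0.1, 0.4]
gripper_width: 0.0855
```

Call:
move_arm:
  commands:
    - [1, [-4, 0, 0], 0]
    - [1, [-4, 0, 0], 0]
    - [1, [-4, 0, 0], 0]
    - [1, [-4, 0, 0], 0]
    - [1, [-4, 0, 0], 0]

```text
time: 5.72
eef_pos: [0.5612, 0.1204, 0.0053]
orientation: [[-0.045, 0.999, -0.0], [0.999, 0.045, 0.0], [0.0, -0.0, -1.0]]
ft_force: [-0.4, 0.2, 0.1]
gripper_width: 0.0852
```

Run:
```python
from h import *
c=snap('top','top2.png'); w,y,b=masks(c)
for o in rectinfo(c,w,.02): print(*[np.round(v,4) for v in o])
s=robot.get_state(); print(s['eef_pos'],s['ft_force'])
```

```text
[453. 325.] [ 0.3258 -0.2009] 0.0388 0.2028 -0.7989
[273. 193.] [0.5453 0.0875] 0.0382 0.1672 -0.0013
[98. 18.] [0.8363 0.3693] 0.0411 0.1014 0.6723
[0.56127307 0.11937655 0.00532586] [-0.29948294 -1.86356012 -0.23334682]
```

View pics/top2.png

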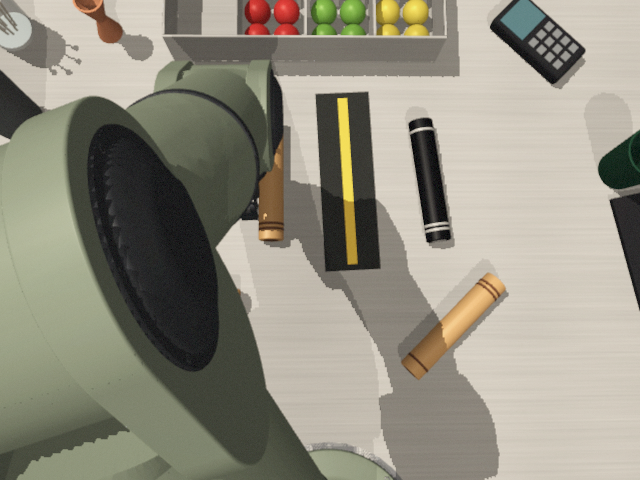

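The muddler is moving with the fingers: it is now near column 272 and still parallel. I keep rolling it slowly.

Call:
move_arm:
  commands:
    - [1, [-4, 0, 0], 0]
    - [1, [-4, 0, 0], 0]
    - [1, [-5, 0, 0], 0]
    - [1, [-5, 0, 0], 0]
    - [1, [-5, 0, 0], 0]

```text
time: 6.18
eef_pos: [0.5623, 0.0972, 0.0053]
orientation: [[-0.044, 0.999, -0.0], [0.999, 0.044, -0.0], [-0.0, -0.0, -1.0]]
ft_force: [0.5, -0.6, 0.1]
gripper_width: 0.0854
```

Call:
move_arm:
  commands:
    - [1, [-5, 0, 0], 0]
    - [1, [-5, 0, 0], 0]
    - [1, [-5, 0, 0], 0]
    - [1, [-5, 0, 0], 0]
    - [1, [-5, 0, 0], 0]

```text
time: 6.6
eef_pos: [0.5634, 0.0722, 0.0053]
orientation: [[-0.044, 0.999, -0.0], [0.999, 0.044, -0.0], [-0.0, -0.0, -1.0]]
ft_force: [-0.4, 0.4, -0.6]
gripper_width: 0.0854
```

Call:
move_arm:
  commands:
    - [1, [-5, 0, 0], 0]
    - [1, [-5, 0, 0], 0]
    - [1, [-5, 0, 0], 0]
    - [1, [-5, 0, 0], 0]
    - [1, [-4, 0, 0], 0]

```text
time: 7.02
eef_pos: [0.5644, 0.0481, 0.0053]
orientation: [[-0.044, 0.999, -0.0], [0.999, 0.044, -0.0], [-0.0, -0.0, -1.0]]
ft_force: [0.0, 1.0, -0.3]
gripper_width: 0.0848
```

Call:
move_arm:
  commands:
    - [1, [-4, 0, 0], 0]
    - [1, [-4, 0, 0], 0]
    - [1, [-4, 0, 0], 0]
    - [1, [-3, 0, 0], 0]
    - [1, [-3, 0, 0], 0]

```text
time: 7.43
eef_pos: [0.5652, 0.0305, 0.0053]
orientation: [[-0.045, 0.999, -0.0], [0.999, 0.045, -0.0], [-0.0, -0.0, -1.0]]
ft_force: [0.1, 1.4, 0.3]
gripper_width: 0.0852
```

Run:
```python
from h import *
c=snap('top','top3.png'); w,y,b=masks(c)
for o in rectinfo(c,w,.02): print(*[np.round(v,4) for v in o])
snap('scene','scene3.png')
s=robot.get_state(); print(s['eef_pos'],s['ft_force'])
```

```text
[453. 325.] [ 0.3263 -0.2012] 0.0391 0.2039 -0.797
[99. 18.] [0.8363 0.3693] 0.0411 0.1014 0.6723
[0.56527037 0.0302237  0.00533105] [ 0.11048689 -0.6568103  -0.16107168]
```

View pics/top3.png

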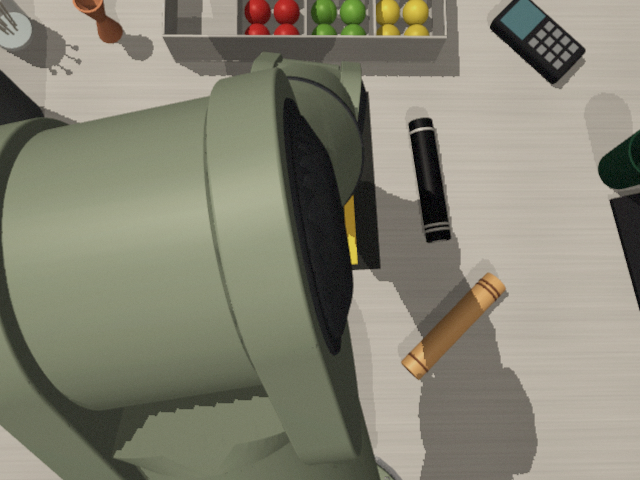

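View pics/scene3.png

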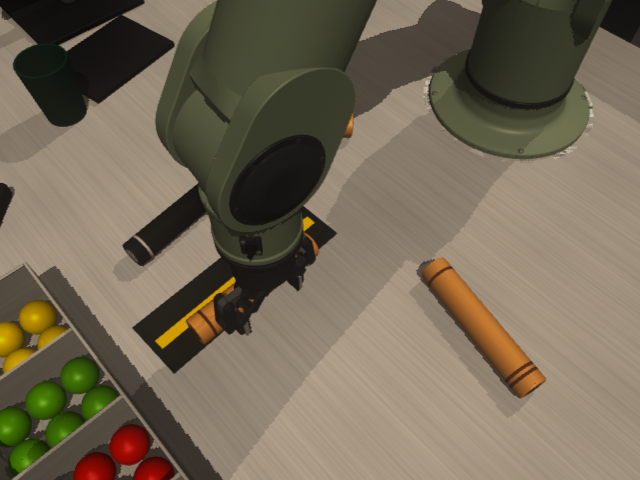

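Scene view: the muddler lies in front of the fingers, just short of the line (near end at about (205,325)). It has about 36 mm to go, done slowly.

Call:
move_arm:
  commands:
    - [1, [-2, 0, 0], 0]
    - [1, [-3, 0, 0], 0]
    - [1, [-4, 0, 0], 0]
    - [1, [-4, 0, 0], 0]
    - [1, [-4, 0, 0], 0]

```text
time: 7.95
eef_pos: [0.566, 0.0133, 0.0053]
orientation: [[-0.044, 0.999, -0.0], [0.999, 0.044, -0.0], [-0.0, -0.0, -1.0]]
ft_force: [-0.1, 0.8, -0.1]
gripper_width: 0.0855
```

Call:
move_arm:
  commands:
    - [1, [-4, 0, 0], 0]
    - [1, [-3, 0, 0], 0]
    - [1, [-3, 0, 0], 0]
    - [1, [-3, 0, 0], 0]
    - [1, [-2, 0, 0], 0]

```text
time: 8.37
eef_pos: [0.5667, -0.0016, 0.0053]
orientation: [[-0.044, 0.999, 0.0], [0.999, 0.044, -0.0], [-0.0, 0.0, -1.0]]
ft_force: [0.3, -0.3, 0.3]
gripper_width: 0.0854
```

Call:
move_arm:
  commands:
    - [1, [-2, 0, 0], 0]
    - [1, [-1, 0, 0], 0]
    - [1, [0, 0, 0], 0]
    - [1, [0, 0, 0], 0]
    - [1, [0, 0, 0], 0]

```text
time: 8.78
eef_pos: [0.5668, -0.004, 0.0053]
orientation: [[-0.045, 0.999, -0.0], [0.999, 0.045, 0.0], [0.0, -0.0, -1.0]]
ft_force: [-0.7, 1.0, -0.2]
gripper_width: 0.0854
```

Run:
```python
from h import *
c=snap('scene','scene4.png'); w,y,b=masks(c)
for o in rectinfo(c,w,.02): print(*[np.round(v,4) for v in o])
s=robot.get_state(); print(s['eef_pos'],s['ft_force'])
```

```text
[186. 310.] [ 0.648  -0.0394] 0.0481 0.0561 0.0009
[483. 328.] [0.3828 0.2327] 0.0444 0.2082 1.3644
[332. 123.] [ 0.2768 -0.156 ] 0.0559 0.0711 -0.813
[ 0.56676388 -0.00395755  0.00528712] [-0.47034137 -0.91658272  0.15668539]
```

View pics/scene4.png

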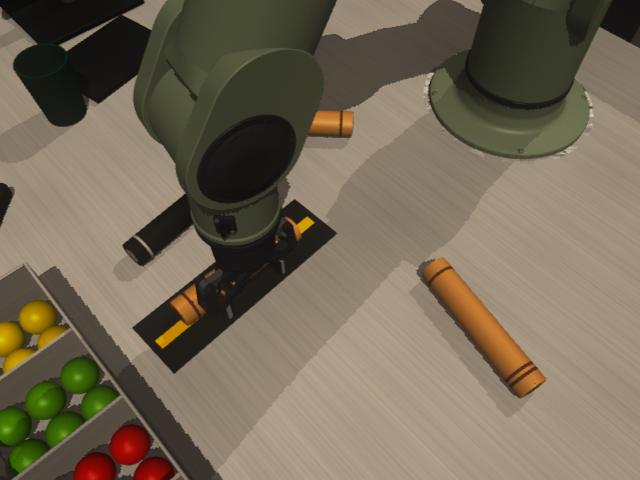

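The muddler now lies over the line, with line showing at both ends: (165,340) and (305,225). I back off, go up and check.

Call:
move_arm:
  commands:
    - [1, [4, 0, 0], 0]
    - [1, [10, 0, 0], 0]
    - [1, [20, 0, 0], 0]
    - [1, [25, 0, 0], 0]
    - [1, [20, 0, 0], 0]

```text
time: 9.25
eef_pos: [0.5629, 0.0774, 0.0052]
orientation: [[-0.045, 0.999, -0.0], [0.999, 0.045, 0.001], [0.001, -0.0, -1.0]]
ft_force: [0.7, 0.7, -0.1]
gripper_width: 0.0855
```

Call:
move_arm:
  commands:
    - [1, [0, 0, -15], 0]
    - [1, [0, 0, -30], 0]
    - [1, [0, 0, -35], 0]
    - [1, [0, 0, -35], 0]
    - [1, [0, 0, -35], 0]

```text
time: 9.67
eef_pos: [0.5627, 0.0759, 0.1568]
orientation: [[-0.045, 0.999, -0.001], [0.999, 0.045, 0.0], [0.0, -0.001, -1.0]]
ft_force: [1.3, 1.2, 0.4]
gripper_width: 0.0849
```

Call:
move_arm:
  commands:
    - [1, [20, 0, 0], 0]
    - [1, [35, 0, 0], 0]
    - [1, [35, 0, 0], 0]
    - [1, [35, 0, 0], 0]
    - [1, [35, 0, 0], 0]

```text
time: 10.08
eef_pos: [0.5553, 0.2374, 0.1555]
orientation: [[-0.045, 0.999, -0.0], [0.999, 0.045, 0.001], [0.001, -0.0, -1.0]]
ft_force: [1.3, -0.3, 0.4]
gripper_width: 0.0855
```

Call:
move_arm:
  commands:
    - [1, [30, 0, 0], 0]
    - [1, [20, 0, 0], 0]
    - [1, [0, 0, 0], 0]
    - [1, [0, 0, 0], 0]
    - [1, [0, 0, 0], 0]

```text
time: 10.5
eef_pos: [0.5536, 0.2844, 0.1552]
orientation: [[-0.045, 0.999, -0.0], [0.999, 0.045, -0.0], [-0.0, -0.0, -1.0]]
ft_force: [0.5, -0.8, 0.0]
gripper_width: 0.0854
```

Run:
```python
from h import *
for n in('top','scene'):
    c=snap(n,n+'5.png'); w,y,b=masks(c); print(n)
    for nm,m in(('wood',w),('blk',b)):
        for o in rectinfo(c,m,.02): print(nm,*[np.round(v,4) for v in o])
s=robot.get_state(); print(s['time'],s['eef_pos'],s['ft_force'])
```

```text
top
wood [454. 325.] [ 0.3262 -0.2014] 0.0394 0.2039 -0.7964
wood [175. 289.] [0.3862 0.2382] 0.0386 0.205 1.3612
wood [349. 177.] [ 0.5651 -0.0402] 0.0397 0.2084 0.0066
wood [88.  6.] [0.8498 0.3901] 0.0317 0.0477 -1.5647
blk [379. 469.] [ 0.1063 -0.0765] 0.0306 0.0654 0.9283
blk [629. 216.] [ 0.4964 -0.4766] 0.0681 0.2938 -0.0793
blk [429. 181.] [ 0.5604 -0.1698] 0.0403 0.2052 0.1218
blk [347. 182.] [ 0.5593 -0.0358] 0.0865 0.2922 0.0454
blk [533.  34.] [ 0.8041 -0.3603] 0.0902 0.1525 0.7917
blk [192.  38.] [0.795  0.2212] 0.0775 0.1547 0.837
blk [ 45. 245.] [0.4832 0.4107] 0.2002 0.7721 0.0584
scene
wood [226. 279.] [ 0.5729 -0.0415] 0.0475 0.2404 0.0227
wood [291. 121.] [ 0.3244 -0.2035] 0.0566 0.2051 -0.7973
blk [234. 283.] [ 0.5678 -0.0275] 0.0874 0.2918 0.0457
blk [183. 213.] [ 0.5541 -0.1705] 0.0479 0.2118 0.1231
blk [506. 218.] [0.143  0.1239] 0.3491 0.9204 0.5204
blk [80. 45.] [ 0.4623 -0.6164] 0.2691 0.3995 1.3613
10.6 [0.55402214 0.28367895 0.15541185] [ 0.35455116 -0.014155    0.04054311]
```

View pics/top5.png

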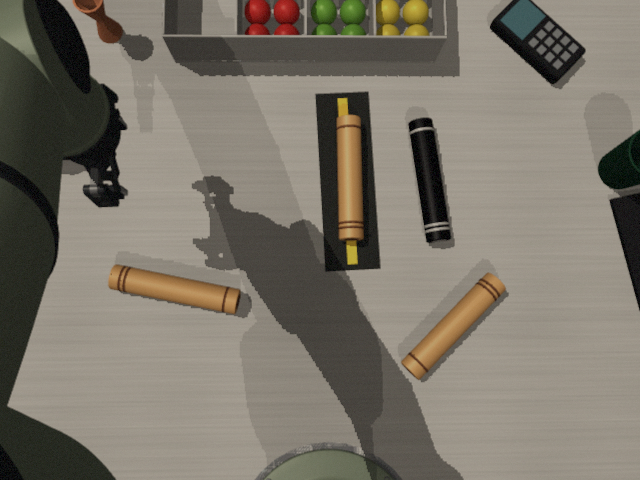

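Run:
```python
from h import *
c=snap('top','top6.png')
for o in rectinfo(c,masks(c)[0],.02): print(*[np.round(v,4) for v in o])
print(robot.job_done())
```

```text
[454. 325.] [ 0.3261 -0.2014] 0.0394 0.2039 -0.7964
[175. 289.] [0.3862 0.2384] 0.0386 0.2045 1.3616
[349. 177.] [ 0.5651 -0.0402] 0.0398 0.2085 0.0066
the job is handed in; nothing more can be done
None
```

I pushed the wooden muddler (the one farthest from the base) about 141 mm from its side with the open fingers, at about 0.04–0.06 m/s. It now rests on the yellow line, and I handed the job in after about 11 s of robot time.

- **Wooden muddler:** the last top views put its middle about 2 mm off the line's centre line and about 1 mm off its middle along the line. It is about 0.04 rad off parallel, and line shows past both ends. Two pictures in a row gave the same pose, so it is at rest.
- **Black muddler:** it did not move measurably in the last check.
- **Gripper:** it stood clear at about 0.155 m height and touched nothing.
- **Disagreement:** the last scene-camera fit of the wooden muddler came out too long (0.24 m, centre about 8 mm off along the line). I think the yellow line merged into the colour mask, so I relied on the top view.
- **Not measured:** I did not measure the roll angle. I infer it from the distance covered and from dark specks seen on the muddler at the start that are no longer on top.

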